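# Reload sample jars in reverse order for the drift check

### The arm

A 7-joint arm with a two-finger parallel gripper is mounted at the origin on a cart in front of the work surface, level with it; the furniture and walls round the work are solid. World frame = base frame: x ahead of the robot, y to its left, z up, the work surface at z = 0. Lengths are in m, angles in rad, forces in N, time in s.
With the tool pointing down it reaches from about 0.35 to 0.9 m from the base axis. Payload 8.1 kg.
Tool frame: the origin (TCP) lies on the centre line of the jaws, within the pads' length; the fingertips stand 17 mm ahead of it and the grasp point (between the pads) lies 2 mm behind it; z points along the fingers, y is the direction in which the jaws open and shut (so a half turn about z gives the same grasp; the last joint's range is limited). The gripper opens to 92 mm and grips with 3 to 60 N. Pads are 19 mm wide; open, the fingers measure 130 mm over their backs; the gripper's body (75 mm by 190 mm) begins 47 mm behind the grasp point.
Start: joints at [1.02, 0.434, 0.025, 1.573, -0.012, 1.134, -0.075], TCP at [0.271, -0.563, 0.244] pointing down, gripper open.
Joint ranges: [-2.62, 2.62], [-0.44, 2.09], [-1.27, 1.32], [0.08, 2.57], [-1.32, 4.46], [0.12, 2], [-2.74, 2.74]. Speed limits (rad/s): [2.22, 2.22, 3.01, 3.01, 3.14, 3.14, 3.14].

### API

Orientations are given as a rotation vector (axis times angle).
In Python, from cell import arm, imaging, job gives the robot as it stands.
- The arm moves only by the tool jog_arm, never from a script. Its argument "moves" is a list of rows, each an object with "fingers": the closure, from -1 (fully open) to 1 (shut); "xyz": the shift along the tool's x, y, z in cm, a list of three; "angular": the turn, a rotation vector about the tool's x, y, z in rad, a list of three. In form: [{"fingers": fingers, "xyz": [dx, dy, dz], "angular": [ax, ay, az]}, ...]. A call has 1 to 12 rows; each row is the pose to reach, as a shift and turn from the pose commanded when the call began, along the tool's axes at that moment; what a row does not reach only later rows make up. A row lasts 1/8 s, in which the tool goes at most 62.5 mm and 10.7 degrees, less where a joint would pass 70% of its speed; a pose out of reach is approached as far as the arm can. A call with a gripper value outside its range is refused whole. The fingers move at their own pace and stop on an object; "grip_force" is the grip in N (left out, the last holds). Time passes only in rows, so rows that repeat a pose let the fingers close. It gives the time, the measured TCP pose, the force and the opening at its end, in the units of the state.
- arm.observe(): the state, without advancing time (a new reading comes with each control period).
- imaging.get_image(name): name is "scene" or "top"; returns the picture (420x560x3 uint8, red, green, blue); there is no depth.
- imaging.camera_params(name): a dict with "fx", "fy", "cx", "cy" (pixels), "dist" ([k1, k2, p1, p2, k3] as OpenCV has them; the pictures are not rectified), "rvec" (rotation vector, rad) and "tvec" (3), from world to camera coordinates, as OpenCV has them. Camera axes: x right, y down, z forward; pixel columns grow to the right and rows downward; lengths in m; the calibration is good to about 2 mm. A picture is of the moment at which its call begins. camera_params takes no time and is no camera call.
- job.sign_off(): hands the job in, once; it reports no verdict.
The state is a dict: "clock": time; "joints": joint angles; "dq": joint speeds; "joint_efforts": joint torques, N m; "position": TCP position; "ee_rot": TCP orientation; "force": force on the tool from outside, world axes, zero at the start; "ft_torque": the same for the moment, N m; "width": opening from 0.0 (shut) to 1.0 (fully open).
Only numpy, scipy, OpenCV 4.12 (cv2) and the standard library are available. Lean on these libraries where they do the work, as an engineer would, in place of code of your own. Each camera call takes 0.05 s, during which the arm holds its last target. There are 200 camera calls.

### The job

The viscosity run is to be repeated in reverse order to check for drift. Move the four sample jars from the grey rack to the white rack so that their left-to-right order is reversed: the jar now farthest left in the grey rack goes into the farthest right bay of the white rack, and so on, with one jar standing upright in each bay. Keep the jars upright all the way.

Things in the scene. Friction and masses are not known exactly. Their poses are not given: they have to be found in the camera images.
- black_jar: Sample jar, orange-brown body and black screw lid, 54 mm diameter, 65 mm high, lid from 51 mm up, rigid and closed, 0.08 to 0.25 kg; origin at the centre of its underside, z up. At the start it stands on the disc of its lid's colour in the grey rack.
- white_jar: Sample jar, cream body and white screw lid, 57 mm diameter, 67 mm high, lid from 53 mm up, rigid and closed, 0.08 to 0.25 kg; origin at the centre of its underside, z up. At the start it stands on the disc of its lid's colour in the grey rack.
- blue_jar: Sample jar, green body and blue screw lid, 49 mm diameter, 58 mm high, lid from 46 mm up, rigid and closed, 0.08 to 0.25 kg; origin at the centre of its underside, z up. At the start it stands on the disc of its lid's colour in the grey rack.
- red_jar: Sample jar, white body with a paper band and red screw lid, 52 mm diameter, 63 mm high, rigid and closed, 0.08 to 0.25 kg; origin at the centre of its underside, z up. At the start it stands on the disc of its lid's colour in the grey rack.
- black_disc: Black round disc, 70 mm diameter, 3 mm thick, fixed in one bay of the grey rack, on the bay floor; its edge shows round the jar that starts on it (black lid). It stays, marking the bay that jar came from. Origin: centre of its underside (jars stand 3 mm above it).
- white_disc: White round disc, 70 mm diameter, 3 mm thick, fixed in one bay of the grey rack, on the bay floor; its edge shows round the jar that starts on it (white lid). It stays, marking the bay that jar came from. Origin: centre of its underside (jars stand 3 mm above it).
- blue_disc: Blue round disc, 70 mm diameter, 3 mm thick, fixed in one bay of the grey rack, on the bay floor; its edge shows round the jar that starts on it (blue lid). It stays, marking the bay that jar came from. Origin: centre of its underside (jars stand 3 mm above it).
- red_disc: Red round disc, 70 mm diameter, 3 mm thick, fixed in one bay of the grey rack, on the bay floor; its edge shows round the jar that starts on it (red lid). It stays, marking the bay that jar came from. Origin: centre of its underside (jars stand 3 mm above it).
- grey_rack: Grey rack that holds the jars at the start. Fixed, 334 mm long (y), 88 mm wide (x). Four bays, centres in its frame at x = 0, y = +0.12, +0.04, -0.04, -0.12 m, each 77 x 77 mm clear; bay floor 6 mm, rims and dividers 16 mm above the bench. Origin: centre of its underside, on the bench; z up; +y: its left end seen from the robot.
- white_rack: White rack, empty at the start, a dark ring in each bay. Same size, bays, origin and axes as grey_rack; fixed. Obstacle near the racks: the fixed old viscometer, a beige box 184 mm high with a thin arm out over its front at 0.26 to 0.35 m, at x > 0.555, y -0.32 to -0.04 (world, m).
Not all that is in view belongs to the job. What is shaped like the black_jar but purple is not meant.

How it is judged:
By the outcome, as a careful person would: the job done as asked, in the order asked, and still so for the second after the job is handed in, with the robot touching nothing.
It also fails if it takes over 115 s, if anything falls off the work surface, if the arm or the gripper's body presses on something with over 40 N, if the wrist force passes 120 N, or if a joint passes its speed limit or range.

## Working session

There is one attempt and no reset: what is moved stays moved. The work goes in short steps, Python scripts to look and compute and a tool call to move; the robot and the scene stay as the last step left them, time stands still between calls to the robot, and variables do not carry over. Pictures are saved under pics/ and viewed, about 12 in all and at most 16, crops included, and the job is handed in when it is done.

Besides the shell and the picture viewer there is one more tool, called after ">>>" as a command line: name --argument value ..., lists and objects as JSON in quotes. jog_arm: Moves the arm, as the interface text tells. Its arguments: {"type":"object","properties":{"moves":{"type":"array"},"grip_force":{"type":"number"}},"required":["moves"]}

```bash
mkdir -p pics; python3 - <<'E'
from cell import arm, imaging
import cv2
print(arm.observe())
for n in("scene","top"):
    cv2.imwrite(f"pics/{n}0.png",imaging.get_image(n)[:,:,::-1]); print(imaging.camera_params(n))
E
```

```text
{'clock': 0.0, 'joints': array([ 1.0204084 ,  0.43527606,  0.02496993,  1.57414806, -0.01158097,
        1.1340216 , -0.07511856]), 'dq': array([ 0.00099637,  0.00143935, -0.00097896, -0.00068157,  0.00155314,
       -0.00012516,  0.00068956]), 'joint_efforts': array([ 1.03623090e-03, -6.67848158e+01,  9.86110680e-01, -3.14470911e+01,
       -6.03797031e-02,  4.28106403e-02,  2.70364071e-04]), 'position': array([ 0.27032515, -0.5629353 ,  0.24289226]), 'ee_rot': array([-3.06162732e+00, -6.97042606e-01,  8.53689283e-04]), 'force': array([0.25104766, 0.45884088, 0.29961364]), 'ft_torque': array([ 0.00530923, -0.0248344 , -0.01021003]), 'width': 0.9996714947459581}
{'fx': 432.3989035473534, 'fy': 432.3989035473534, 'cx': 277.6770214710312, 'cy': 210.77987675397338, 'dist': array([-0.10482672,  0.        ,  0.        ,  0.        ,  0.        ]), 'rvec': array([ 0.6052151 , -2.68178843,  1.15681211]), 'tvec': array([0.55493432, 0.14923083, 1.04712064])}
{'fx': 496.75727963950084, 'fy': 496.75727963950084, 'cx': 275.4482240785979, 'cy': 211.58265932085902, 'dist': array([0.05997983, 0.        , 0.        , 0.        , 0.        ]), 'rvec': array([ 2.1887168 , -2.18330826,  0.05360287]), 'tvec': array([0.12446309, 0.56322155, 1.13249764])}
```

View pics/scene0.png

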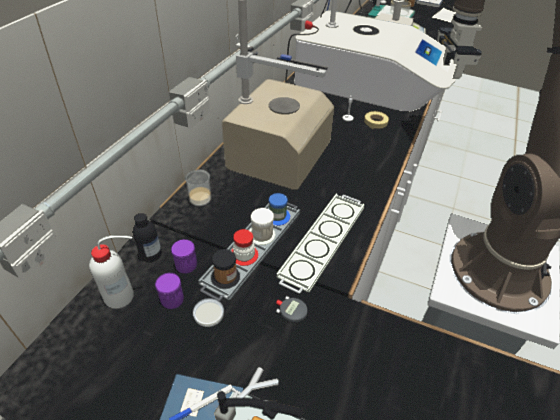

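View pics/top0.png

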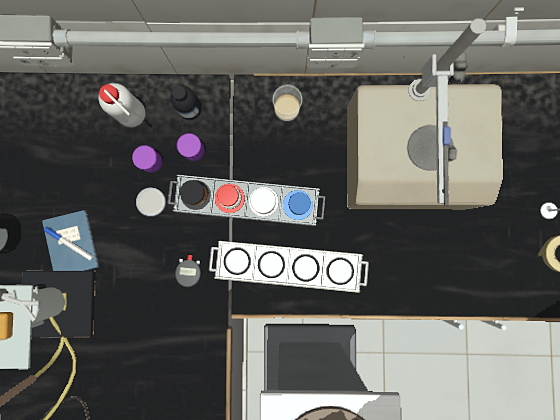

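Seen from the robot (top view, x up, y left), the grey rack holds black (193,195), red (229,198), white (263,201) and blue (299,205). The white rack's rings run from (237,262) to (340,271). The viscometer is at upper right. Next I measure.

```bash
cat > h.py <<'E'
from cell import arm, imaging
import cv2, numpy as np
P={n:imaging.camera_params(n) for n in("scene","top")}
def km(p): return np.array([[p["fx"],0,p["cx"]],[0,p["fy"],p["cy"]],[0,0,1]])
def ray(n,uv,z):
    p=P[n]; R=cv2.Rodrigues(p["rvec"])[0]; c=-R.T@p["tvec"]
    u=cv2.undistortPoints(np.array([[uv]],float),km(p),p["dist"])[0,0]
    d=R.T@[u[0],u[1],1]; return c+d*(z-c[2])/d[2]
def proj(n,X):
    p=P[n]; return cv2.projectPoints(np.array(X,float).reshape(-1,3),p["rvec"],p["tvec"],km(p),p["dist"])[0][:,0]
E
python3 - <<'E'
from h import *
im=cv2.imread("pics/top0.png"); hsv=cv2.cvtColor(im,cv2.COLOR_BGR2HSV); g=hsv[...,2]
# white rack rings: dark contours with circular shape
roi=g[235:300,205:375]
cs,_=cv2.findContours((roi<120).astype(np.uint8),cv2.RETR_LIST,cv2.CHAIN_APPROX_NONE)
for c in cs:
    if 200<cv2.contourArea(c)<1200:
        (u,v),ax,_=cv2.fitEllipse(c); X=ray("top",(u+205,v+235),.006)
        print("ring",round(u+205,1),round(v+235,1),np.round(ax,1),X.round(4))
c=cv2.HoughCircles(cv2.GaussianBlur(cv2.cvtColor(im,cv2.COLOR_BGR2GRAY),(3,3),0)[170:230,165:330],cv2.HOUGH_GRADIENT,1,25,param1=120,param2=14,minRadius=9,maxRadius=19)
for u,v,r in sorted(c[0].tolist()): print("hough",u+165,v+170,r,ray("top",(u+165,v+170),.074).round(4))
cv2.imwrite("pics/crop0.png",cv2.resize(im[165:300,160:380],None,fx=3.6,fy=3.6,interpolation=cv2.INTER_CUBIC))
sc=cv2.imread("pics/scene0.png"); cv2.imwrite("pics/scrop0.png",cv2.resize(sc[180:310,180:380],None,fx=4,fy=4,interpolation=cv2.INTER_CUBIC))
E
```

```text
ring 340.0 271.0 [24.2 24.5] [ 0.4262 -0.0239  0.006 ]
ring 339.8 270.9 [26.1 26.4] [ 0.4264 -0.0234  0.006 ]
ring 305.3 267.6 [23.8 24.4] [0.4337 0.0565 0.006 ]
ring 305.4 267.6 [26.1 26.6] [0.4335 0.0562 0.006 ]
ring 271.0 264.2 [24.  24.3] [0.4412 0.1361 0.006 ]
ring 270.9 264.2 [26.1 26.3] [0.4412 0.1361 0.006 ]
ring 236.7 260.9 [23.9 24.4] [0.4485 0.2157 0.006 ]
ring 236.7 261.0 [25.9 26.2] [0.4484 0.2156 0.006 ]
hough 195.5 194.5 15.0 [0.5969 0.3017 0.074 ]
hough 230.5 200.5 17.200000762939453 [0.5838 0.2244 0.074 ]
hough 259.5 197.5 15.0 [0.5906 0.1605 0.074 ]
hough 294.5 206.5 17.200000762939453 [0.5708 0.0833 0.074 ]
```

View pics/crop0.png

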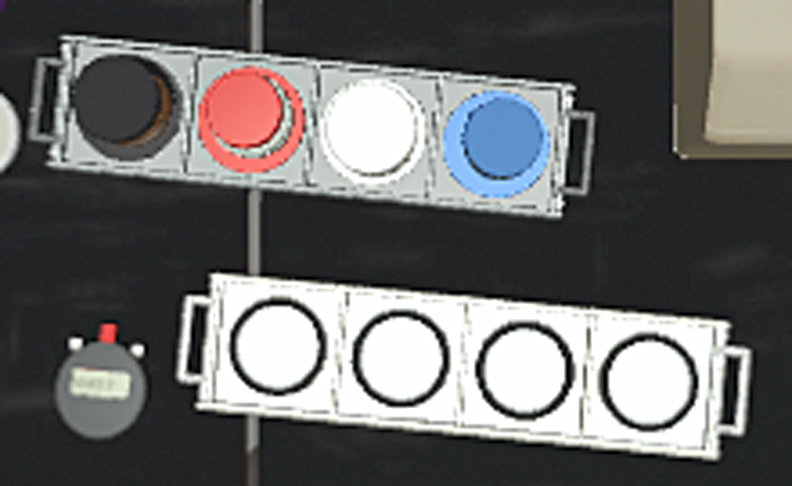

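View pics/scrop0.png

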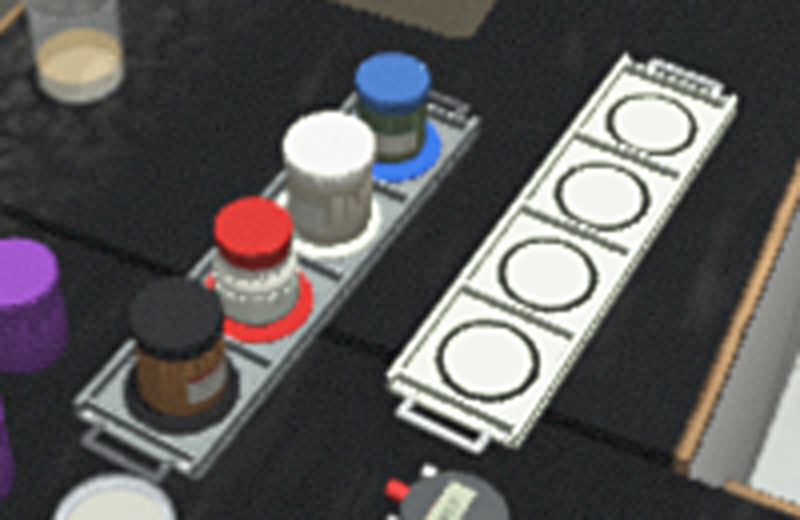

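Bays and order are confirmed in both views, with black farthest left and blue farthest right. Lid centres in the crop are about (118,93), (242,107), (370,127) and (504,137). Next I refine the lids by local circle fits, with a second view as a check.

```bash
python3 - <<'E'
from h import *
im=cv2.imread("pics/top0.png"); S=6
x0,y0=160,165
big=cv2.resize(im[y0:240,x0:340],None,fx=S,fy=S,interpolation=cv2.INTER_CUBIC)
H=dict(black=(.074,.054,(192.8,190.8)),red=(.072,.052,(227.2,194.7)),white=(.076,.057,(262.8,200.3)),blue=(.067,.049,(300,203)))
gray=cv2.cvtColor(big,cv2.COLOR_BGR2GRAY)
for k,(z,d,(u,v)) in H.items():
    a=ray("top",(u,v),z); q=proj("top",[a,a+[0,d/2,0]]); r=np.linalg.norm(q[1]-q[0])*S
    cu,cv_=(u+.5-x0)*S-.5,(v+.5-y0)*S-.5; w=int(r*1.45); ox,oy=int(cu-w),int(cv_-w); ox=max(ox,0);oy=max(oy,0)
    best=[]
    for ch in (0,1,2):
        c=cv2.HoughCircles(cv2.GaussianBlur(big[oy:oy+2*w,ox:ox+2*w,ch],(9,9),0),cv2.HOUGH_GRADIENT,1,400,param1=60,param2=8,minRadius=int(r*.85),maxRadius=int(r*1.08))
        if c is not None:
            x,y,rr=c[0][0]; U,V=(x+ox+.5)/S-.5+x0,(y+oy+.5)/S-.5+y0
            print(k,ch,round(U,1),round(V,1),"r",rr.round(1),"exp",r.round(1),ray("top",(U,V),z)[:2].round(4))
            cv2.circle(big,(int(x+ox),int(y+oy)),int(rr),[(255,0,0),(0,255,0),(0,0,255)][ch],1) if ch==1 else 0
sc=cv2.imread("pics/scene0.png"); hsv=cv2.cvtColor(sc,cv2.COLOR_BGR2HSV)
h,s,v=cv2.split(hsv)
# disc centres in the scene/top images -> bay centres of grey rack (corner check)
hs=cv2.cvtColor(im,cv2.COLOR_BGR2HSV)
for k,m in dict(red=((hs[...,0]<8)|(hs[...,0]>172))&(hs[...,1]>110),blue=(hs[...,0]>95)&(hs[...,0]<125)&(hs[...,1]>90)).items():
    m=m.astype(np.uint8); m[:170]=0;m[235:]=0;m[:,:180]=0;m[:,330:]=0
    cs=max(cv2.findContours(m,0,1)[0],key=cv2.contourArea); (U,V),r=cv2.minEnclosingCircle(cs); print("disc+lid",k,round(U,1),round(V,1),round(r,1),ray("top",(U,V),.009)[:2].round(4))
cv2.imwrite("pics/fit.png",cv2.resize(big,(800,int(800*big.shape[0]/big.shape[1]))))
E
```

```text
black 0 192.3 192.0 r 76.2 exp 73.6 [0.6024 0.3087]
black 1 192.2 192.0 r 75.1 exp 73.6 [0.6024 0.3091]
black 2 191.8 191.8 r 77.3 exp 73.6 [0.6028 0.3098]
red 0 227.8 195.3 r 63.3 exp 70.6 [0.5954 0.2306]
red 1 227.8 195.3 r 63.3 exp 70.6 [0.5954 0.2306]
red 2 227.8 195.3 r 64.3 exp 70.6 [0.5954 0.2306]
white 0 262.2 199.7 r 76.9 exp 77.7 [0.5856 0.1545]
white 1 263.2 199.8 r 82.4 exp 77.7 [0.5853 0.1523]
white 2 263.2 199.8 r 80.2 exp 77.7 [0.5853 0.1523]
blue 0 298.8 203.2 r 68.8 exp 66.4 [0.5787 0.0736]
blue 1 299.5 202.7 r 64.9 exp 66.4 [0.5799 0.0721]
blue 2 299.3 202.8 r 60.5 exp 66.4 [0.5795 0.0725]
disc+lid red 229.2 197.9 14.8 [0.5952 0.2341]
disc+lid blue 297.3 204.6 15.0 [0.5799 0.075 ]
```

View pics/fit.png

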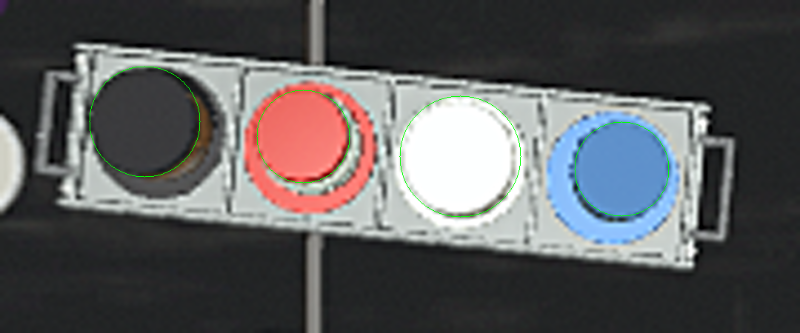

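The fits look good: bay pitch is 80 mm, both racks are yawed about −0.094 rad, and the lid radii match. I'll grip across the racks (jaws along rack x), which keeps the fingers clear of neighbouring jars.

```bash
cat >> h.py <<'E'
from scipy.spatial.transform import Rotation as Ro
YAW=-.094  # world angle of jaw (tool y) axis
def goto(*pts):
    """print shift (tool axes, cm) and turn to reach each world xyz, tool down, jaws along rack x"""
    s=arm.observe(); R=Ro.from_rotvec(s["ee_rot"])
    y=np.array([np.cos(YAW),np.sin(YAW),0]); T=Ro.from_matrix(np.c_[np.cross(y,[0,0,-1]),y,[0,0,-1]])
    print("at",s["position"].round(4),"t",round(s["clock"],2),"F",s["force"].round(1),"w",round(s["width"],3),"turn",(R.inv()*T).as_rotvec().round(3))
    for p in pts: print(p,"->",(R.inv().apply(np.array(p)-s["position"])*100).round(2))
E
python3 -c "
from h import *
goto((.38,.05,.22),(.602,.309,.2))"
```

```text
at [ 0.2704 -0.563   0.243 ] t 0.1 F [-0.4  0.3 -1. ] w 1.001 turn [-1.000e-03 -1.000e-03 -1.029e+00]
(0.38, 0.05, 0.22) -> [ 36.42 -50.51   2.37]
(0.602, 0.309, 0.2) -> [ 67.65 -64.24   4.38]
```

>>> jog_arm --moves '[{"fingers": -1, "xyz": [3.6, -5, 0.2], "angular": [0, 0, -0.1]}, {"fingers": -1, "xyz": [7.2, -10, 0.4], "angular": [0, 0, -0.2]}, {"fingers": -1, "xyz": [10.8, -15, 0.6], "angular": [0, 0, -0.3]}, {"fingers": -1, "xyz": [14.4, -20, 0.8], "angular": [0, 0, -0.4]}, {"fingers": -1, "xyz": [18, -25, 1], "angular": [0, 0, -0.5]}, {"fingers": -1, "xyz": [21.6, -30, 1.2], "angular": [0, 0, -0.6]}, {"fingers": -1, "xyz": [25.2, -35, 1.5], "angular": [0, 0, -0.7]}, {"fingers": -1, "xyz": [29, -40, 1.8], "angular": [0, 0, -0.82]}, {"fingers": -1, "xyz": [32.7, -45.3, 2.1], "angular": [0, 0, -0.93]}, {"fingers": -1, "xyz": [36.4, -50.5, 2.4], "angular": [0, 0, -1.029]}, {"fingers": -1, "xyz": [36.4, -50.5, 2.4], "angular": [0, 0, -1.029]}, {"fingers": -1, "xyz": [36.4, -50.5, 2.4], "angular": [0, 0, -1.029]}]'

```text
clock: 1.6
position: [0.3798, 0.0494, 0.2195]
ee_rot: [-2.322, -2.115, 0.001]
force: [-0.3, -0.2, 0.5]
width: 0.998
```

```bash
python3 -c "
from h import *
print(arm.observe()['joints'].round(2))
goto((.602,.309,.15),(.602,.309,.04))"
```

```text
[ 0.3   0.12 -0.6   2.11  0.08  0.94 -0.45]
at [0.3798 0.0494 0.2195] t 1.6 F [-0.3 -0.2  0.5] w 0.998 turn [-0.001  0.     0.001]
(0.602, 0.309, 0.15) -> [27.93 19.7   6.92]
(0.602, 0.309, 0.04) -> [27.93 19.71 17.92]
```

>>> jog_arm --moves '[{"fingers": -1, "xyz": [4.7, 3.3, 1], "angular": [0, 0, 0]}, {"fingers": -1, "xyz": [9.3, 6.6, 2], "angular": [0, 0, 0]}, {"fingers": -1, "xyz": [14, 9.9, 3], "angular": [0, 0, 0]}, {"fingers": -1, "xyz": [18.6, 13.1, 4], "angular": [0, 0, 0]}, {"fingers": -1, "xyz": [23.3, 16.4, 5.5], "angular": [0, 0, 0]}, {"fingers": -1, "xyz": [27.9, 19.7, 6.9], "angular": [0, 0, 0]}, {"fingers": -1, "xyz": [27.9, 19.7, 6.9], "angular": [0, 0, 0]}, {"fingers": -1, "xyz": [27.9, 19.7, 6.9], "angular": [0, 0, 0]}]'

```text
clock: 2.6
position: [0.6027, 0.3064, 0.1499]
ee_rot: [2.325, 2.112, -0.003]
force: [-0.9, -0.5, 0.1]
width: 1.001
```

```bash
python3 -c "
from h import *
print(arm.observe()['joints'].round(2))
goto((.602,.309,.15),(.602,.309,.04))
for n in ('scene',): cv2.imwrite('pics/s1.png',imaging.get_image(n)[100:340,100:420,::-1])"
```

```text
[-0.21  0.66 -0.55  1.51  0.37  1.08 -0.94]
at [0.6027 0.3064 0.1499] t 2.6 F [-0.9 -0.5  0.1] w 1.001 turn [-0.001  0.002 -0.002]
(0.602, 0.309, 0.15) -> [ 0.25 -0.09 -0.01]
(0.602, 0.309, 0.04) -> [ 0.27 -0.08 10.99]
```

View pics/s1.png

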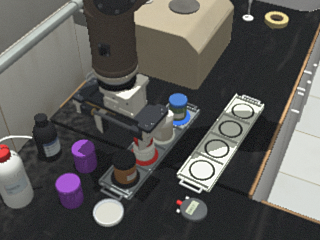

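The gripper sits over the black jar at crop (120,165), with the body lying across the rack and clear of the neighbouring jars. Next: descend, grip and lift.

>>> jog_arm --grip_force 20 --moves '[{"fingers": -1, "xyz": [0, 0, 3], "angular": [0, 0, 0]}, {"fingers": -1, "xyz": [0, 0, 6], "angular": [0, 0, 0]}, {"fingers": -1, "xyz": [0, 0, 9], "angular": [0, 0, 0]}, {"fingers": -1, "xyz": [0, 0, 11], "angular": [0, 0, 0]}, {"fingers": -1, "xyz": [0, 0, 11], "angular": [0, 0, 0]}, {"fingers": 1, "xyz": [0, 0, 11], "angular": [0, 0, 0]}, {"fingers": 1, "xyz": [0, 0, 11], "angular": [0, 0, 0]}, {"fingers": 1, "xyz": [0, 0, 11], "angular": [0, 0, 0]}, {"fingers": 1, "xyz": [0, 0, 11], "angular": [0, 0, 0]}, {"fingers": 1, "xyz": [0, 0, 11], "angular": [0, 0, 0]}, {"fingers": 1, "xyz": [0, 0, 11], "angular": [0, 0, 0]}]'

```text
clock: 4.03
position: [0.6027, 0.3088, 0.041]
ee_rot: [2.323, 2.114, 0.001]
force: [0.5, -0.8, 2.7]
width: 0.577
```

```bash
python3 -c "
from h import *
goto((.602,.309,.15),(.4263,-.0237,.15),(.4263,-.0237,.0385))"
```

```text
at [0.6027 0.3088 0.041 ] t 4.03 F [ 0.5 -0.8  2.7] w 0.577 turn [ 0.001 -0.    -0.   ]
(0.602, 0.309, 0.15) -> [  0.02  -0.07 -10.9 ]
(0.4263, -0.0237, 0.15) -> [-34.76 -14.43 -10.92]
(0.4263, -0.0237, 0.0385) -> [-34.76 -14.44   0.23]
```

>>> jog_arm --moves '[{"fingers": 1, "xyz": [0, 0, -2], "angular": [0, 0, 0]}, {"fingers": 1, "xyz": [0, 0, -5], "angular": [0, 0, 0]}, {"fingers": 1, "xyz": [0, 0, -8], "angular": [0, 0, 0]}, {"fingers": 1, "xyz": [-1.5, -0.6, -10.9], "angular": [0, 0, 0]}, {"fingers": 1, "xyz": [-6.2, -2.6, -10.9], "angular": [0, 0, 0]}, {"fingers": 1, "xyz": [-11, -4.6, -10.9], "angular": [0, 0, 0]}, {"fingers": 1, "xyz": [-16, -6.7, -10.9], "angular": [0, 0, 0]}, {"fingers": 1, "xyz": [-21, -8.8, -10.9], "angular": [0, 0, 0]}, {"fingers": 1, "xyz": [-26, -10.8, -10.9], "angular": [0, 0, 0]}, {"fingers": 1, "xyz": [-31, -12.9, -10.9], "angular": [0, 0, 0]}, {"fingers": 1, "xyz": [-34.8, -14.4, -10.9], "angular": [0, 0, 0]}, {"fingers": 1, "xyz": [-34.8, -14.4, -10.9], "angular": [0, 0, 0]}]'

```text
clock: 5.52
position: [0.4248, -0.0272, 0.1504]
ee_rot: [2.328, 2.108, -0.003]
force: [0.6, 0.9, -1.1]
width: 0.578
```

```bash
python3 -c "
from h import *
goto((.4263,-.0237,.15),(.4263,-.0237,.0385))
cv2.imwrite('pics/s2.png',imaging.get_image('scene')[100:340,100:420,::-1])"
```

```text
at [ 0.4248 -0.0272  0.1504] t 5.53 F [ 0.6  0.9 -1.1] w 0.578 turn [-0.001  0.002 -0.005]
(0.4263, -0.0237, 0.15) -> [0.36 0.11 0.04]
(0.4263, -0.0237, 0.0385) -> [ 0.39  0.12 11.19]
```

View pics/s2.png

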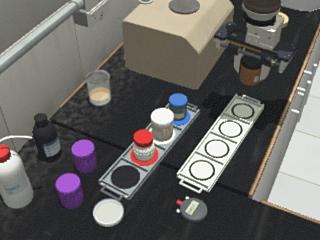

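The black jar hangs upright over the right bay at crop (250,75). Next: lower, release and lift.

>>> jog_arm --moves '[{"fingers": 1, "xyz": [0, 0, 3], "angular": [0, 0, 0]}, {"fingers": 1, "xyz": [0, 0, 6], "angular": [0, 0, 0]}, {"fingers": 1, "xyz": [0, 0, 9], "angular": [0, 0, 0]}, {"fingers": 1, "xyz": [0, 0, 10.3], "angular": [0, 0, 0]}, {"fingers": 1, "xyz": [0, 0, 11.2], "angular": [0, 0, 0]}, {"fingers": 1, "xyz": [0, 0, 11.2], "angular": [0, 0, 0]}, {"fingers": 1, "xyz": [0, 0, 11.2], "angular": [0, 0, 0]}]'

```text
clock: 6.45
position: [0.4269, -0.0241, 0.0383]
ee_rot: [2.323, 2.114, 0.001]
force: [-0.8, 0.2, -1.8]
width: 0.577
```

>>> jog_arm --moves '[{"fingers": -1, "xyz": [0, 0, 0], "angular": [0, 0, 0]}, {"fingers": -1, "xyz": [0, 0, 0], "angular": [0, 0, 0]}, {"fingers": -1, "xyz": [0, 0, 0], "angular": [0, 0, 0]}, {"fingers": -1, "xyz": [0, 0, 0], "angular": [0, 0, 0]}, {"fingers": -1, "xyz": [0, 0, -2], "angular": [0, 0, 0]}, {"fingers": -1, "xyz": [0, 0, -5], "angular": [0, 0, 0]}, {"fingers": -1, "xyz": [0, 0, -8], "angular": [0, 0, 0]}, {"fingers": -1, "xyz": [0, 0, -11], "angular": [0, 0, 0]}, {"fingers": -1, "xyz": [0, 0, -11], "angular": [0, 0, 0]}]'

```text
clock: 7.58
position: [0.4277, -0.0243, 0.1495]
ee_rot: [2.322, 2.112, 0.004]
force: [0.4, -0.4, 0.4]
width: 1.0
```

```bash
python3 -c "
from h import *
goto((.595,.2306,.15),(.595,.2306,.04))"
```

```text
at [ 0.4277 -0.0243  0.1495] t 7.58 F [ 0.4 -0.4  0.4] w 1.0 turn [ 0.004  0.    -0.001]
(0.595, 0.2306, 0.15) -> [26.95 14.25 -0.  ]
(0.595, 0.2306, 0.04) -> [26.95 14.21 11.  ]
```

>>> jog_arm --moves '[{"fingers": -1, "xyz": [4.5, 2.4, 0], "angular": [0, 0, 0]}, {"fingers": -1, "xyz": [9, 4.8, 0], "angular": [0, 0, 0]}, {"fingers": -1, "xyz": [13.5, 7.1, 0], "angular": [0, 0, 0]}, {"fingers": -1, "xyz": [18, 9.5, 0], "angular": [0, 0, 0]}, {"fingers": -1, "xyz": [22.5, 11.9, 0], "angular": [0, 0, 0]}, {"fingers": -1, "xyz": [27, 14.3, 0], "angular": [0, 0, 0]}, {"fingers": -1, "xyz": [27, 14.3, 0], "angular": [0, 0, 0]}, {"fingers": -1, "xyz": [27, 14.3, 0], "angular": [0, 0, 0]}]'

```text
clock: 8.57
position: [0.5934, 0.2305, 0.1462]
ee_rot: [-2.323, -2.115, 0.004]
force: [-0.1, -0.5, -0.6]
width: 1.001
```

>>> jog_arm --moves '[{"fingers": -1, "xyz": [0, 0, 3], "angular": [0, 0, 0]}, {"fingers": -1, "xyz": [0, 0, 6], "angular": [0, 0, 0]}, {"fingers": -1, "xyz": [0, 0, 9], "angular": [0, 0, 0]}, {"fingers": -1, "xyz": [0, 0, 11], "angular": [0, 0, 0]}, {"fingers": -1, "xyz": [0, 0, 11], "angular": [0, 0, 0]}, {"fingers": 1, "xyz": [0, 0, 11], "angular": [0, 0, 0]}, {"fingers": 1, "xyz": [0, 0, 11], "angular": [0, 0, 0]}, {"fingers": 1, "xyz": [0, 0, 11], "angular": [0, 0, 0]}, {"fingers": 1, "xyz": [0, 0, 11], "angular": [0, 0, 0]}, {"fingers": 1, "xyz": [0, 0, 11], "angular": [0, 0, 0]}, {"fingers": 1, "xyz": [0, 0, 11], "angular": [0, 0, 0]}]'

```text
clock: 9.95
position: [0.5945, 0.2311, 0.0381]
ee_rot: [2.323, 2.114, 0.001]
force: [0.3, -1.2, 3.7]
width: 0.561
```

```bash
python3 -c "
from h import *
goto((.4336,.0563,.15),(.4336,.0563,.0385))"
```

```text
at [0.5945 0.2311 0.0381] t 9.95 F [ 0.3 -1.2  3.7] w 0.561 turn [ 0.001 -0.    -0.   ]
(0.4336, 0.0563, 0.15) -> [-18.92 -14.37 -11.21]
(0.4336, 0.0563, 0.0385) -> [-18.92 -14.37  -0.06]
```

>>> jog_arm --moves '[{"fingers": 1, "xyz": [0, 0, -2], "angular": [0, 0, 0]}, {"fingers": 1, "xyz": [0, 0, -5], "angular": [0, 0, 0]}, {"fingers": 1, "xyz": [0, 0, -8], "angular": [0, 0, 0]}, {"fingers": 1, "xyz": [-1, -0.8, -11.2], "angular": [0, 0, 0]}, {"fingers": 1, "xyz": [-4.6, -3.5, -11.2], "angular": [0, 0, 0]}, {"fingers": 1, "xyz": [-8.2, -6.2, -11.2], "angular": [0, 0, 0]}, {"fingers": 1, "xyz": [-11.8, -9, -11.2], "angular": [0, 0, 0]}, {"fingers": 1, "xyz": [-15.4, -11.7, -11.2], "angular": [0, 0, 0]}, {"fingers": 1, "xyz": [-18.9, -14.4, -11.2], "angular": [0, 0, 0]}, {"fingers": 1, "xyz": [-18.9, -14.4, -11.2], "angular": [0, 0, 0]}, {"fingers": 1, "xyz": [-18.9, -14.4, -11.2], "angular": [0, 0, 0]}]'

```text
clock: 11.32
position: [0.4337, 0.0569, 0.1507]
ee_rot: [2.323, 2.114, 0.002]
force: [0.1, -0.2, -0.5]
width: 0.558
```

```bash
python3 -c "
from h import *
goto((.4336,.0563,.15),(.4336,.0563,.0361))"
```

```text
at [0.4337 0.0569 0.1507] t 11.32 F [ 0.1 -0.2 -0.5] w 0.558 turn [ 0.002 -0.    -0.   ]
(0.4336, 0.0563, 0.15) -> [-0.06 -0.01  0.07]
(0.4336, 0.0563, 0.0361) -> [-0.06 -0.03 11.46]
```

>>> jog_arm --moves '[{"fingers": 1, "xyz": [0, 0, 3], "angular": [0, 0, 0]}, {"fingers": 1, "xyz": [0, 0, 6], "angular": [0, 0, 0]}, {"fingers": 1, "xyz": [0, 0, 9], "angular": [0, 0, 0]}, {"fingers": 1, "xyz": [0, 0, 10.5], "angular": [0, 0, 0]}, {"fingers": 1, "xyz": [0, 0, 11.4], "angular": [0, 0, 0]}, {"fingers": 1, "xyz": [0, 0, 11.4], "angular": [0, 0, 0]}, {"fingers": 1, "xyz": [0, 0, 11.4], "angular": [0, 0, 0]}]'

```text
clock: 12.2
position: [0.4335, 0.0566, 0.0364]
ee_rot: [2.323, 2.114, 0.001]
force: [0.3, 0.2, -0.3]
width: 0.558
```

>>> jog_arm --moves '[{"fingers": -1, "xyz": [0, 0, 0], "angular": [0, 0, 0]}, {"fingers": -1, "xyz": [0, 0, 0], "angular": [0, 0, 0]}, {"fingers": -1, "xyz": [0, 0, 0], "angular": [0, 0, 0]}, {"fingers": -1, "xyz": [0, 0, 0], "angular": [0, 0, 0]}, {"fingers": -1, "xyz": [0, 0, -2], "angular": [0, 0, 0]}, {"fingers": -1, "xyz": [0, 0, -5], "angular": [0, 0, 0]}, {"fingers": -1, "xyz": [0, 0, -8], "angular": [0, 0, 0]}, {"fingers": -1, "xyz": [0, 0, -11], "angular": [0, 0, 0]}, {"fingers": -1, "xyz": [0, 0, -11], "angular": [0, 0, 0]}, {"fingers": -1, "xyz": [0, 0, -11], "angular": [0, 0, 0]}]'

```text
clock: 13.45
position: [0.4327, 0.0562, 0.1453]
ee_rot: [2.324, 2.114, -0.001]
force: [-0.8, -0.3, 0.2]
width: 0.999
```

```bash
python3 -c "
from h import *
goto((.586,.153,.15),(.586,.153,.04))
cv2.imwrite('pics/s3.png',imaging.get_image('scene')[100:340,100:420,::-1])"
```

```text
at [0.4327 0.0562 0.1453] t 13.45 F [-0.8 -0.3  0.2] w 0.999 turn [-0.  0. -0.]
(0.586, 0.153, 0.15) -> [11.08 14.35 -0.48]
(0.586, 0.153, 0.04) -> [11.09 14.35 10.52]
```

View pics/s3.png

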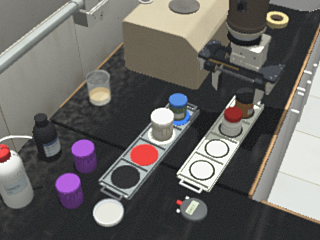

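The black jar at crop (244,103) and the red at (232,122) stand upright in the two right bays. The white jar is next.

>>> jog_arm --moves '[{"fingers": -1, "xyz": [2.8, 3.6, -0.5], "angular": [0, 0, 0]}, {"fingers": -1, "xyz": [5.5, 7.2, -0.5], "angular": [0, 0, 0]}, {"fingers": -1, "xyz": [8.3, 10.8, -0.5], "angular": [0, 0, 0]}, {"fingers": -1, "xyz": [11.1, 14.3, -0.5], "angular": [0, 0, 0]}, {"fingers": -1, "xyz": [11.1, 14.3, -0.5], "angular": [0, 0, 0]}, {"fingers": -1, "xyz": [11.1, 14.3, -0.5], "angular": [0, 0, 0]}, {"fingers": -1, "xyz": [11.1, 14.3, -0.5], "angular": [0, 0, 0]}]'

```text
clock: 14.38
position: [0.5849, 0.1526, 0.1502]
ee_rot: [-2.324, -2.114, 0.003]
force: [0.3, 0.2, 0.1]
width: 0.996
```

>>> jog_arm --moves '[{"fingers": -1, "xyz": [0, 0, 3], "angular": [0, 0, 0]}, {"fingers": -1, "xyz": [0, 0, 6], "angular": [0, 0, 0]}, {"fingers": -1, "xyz": [0, 0, 9], "angular": [0, 0, 0]}, {"fingers": -1, "xyz": [0, 0, 10.9], "angular": [0, 0, 0]}, {"fingers": -1, "xyz": [0, 0, 10.9], "angular": [0, 0, 0]}, {"fingers": 1, "xyz": [0, 0, 10.9], "angular": [0, 0, 0]}, {"fingers": 1, "xyz": [0, 0, 10.9], "angular": [0, 0, 0]}, {"fingers": 1, "xyz": [0, 0, 10.9], "angular": [0, 0, 0]}, {"fingers": 1, "xyz": [0, 0, 10.9], "angular": [0, 0, 0]}, {"fingers": 1, "xyz": [0, 0, 10.9], "angular": [0, 0, 0]}, {"fingers": 1, "xyz": [0, 0, 10.9], "angular": [0, 0, 0]}]'

```text
clock: 15.75
position: [0.5861, 0.1536, 0.042]
ee_rot: [2.323, 2.114, 0.001]
force: [-0.5, -0.0, 4.3]
width: 0.602
```

```bash
python3 -c "
from h import *
goto((.4412,.1361,.15),(.4412,.1361,.0385))"
```

```text
at [0.5861 0.1536 0.042 ] t 15.75 F [-0.5 -0.   4.3] w 0.602 turn [ 0.001 -0.    -0.   ]
(0.4412, 0.1361, 0.15) -> [ -3.1  -14.25 -10.81]
(0.4412, 0.1361, 0.0385) -> [ -3.1  -14.26   0.34]
```

>>> jog_arm --moves '[{"fingers": 1, "xyz": [0, 0, -2], "angular": [0, 0, 0]}, {"fingers": 1, "xyz": [0, 0, -5], "angular": [0, 0, 0]}, {"fingers": 1, "xyz": [0, 0, -8], "angular": [0, 0, 0]}, {"fingers": 1, "xyz": [-0.2, -0.8, -10.8], "angular": [0, 0, 0]}, {"fingers": 1, "xyz": [-0.9, -4.2, -10.8], "angular": [0, 0, 0]}, {"fingers": 1, "xyz": [-1.7, -7.6, -10.8], "angular": [0, 0, 0]}, {"fingers": 1, "xyz": [-2.4, -11, -10.8], "angular": [0, 0, 0]}, {"fingers": 1, "xyz": [-3.1, -14.3, -10.8], "angular": [0, 0, 0]}, {"fingers": 1, "xyz": [-3.1, -14.3, -10.8], "angular": [0, 0, 0]}, {"fingers": 1, "xyz": [-3.1, -14.3, -10.8], "angular": [0, 0, 0]}, {"fingers": 1, "xyz": [-3.1, -14.3, -10.8], "angular": [0, 0, 0]}]'

```text
clock: 17.12
position: [0.4414, 0.1363, 0.1501]
ee_rot: [2.324, 2.114, 0.001]
force: [-0.5, 1.0, -0.5]
width: 0.598
```

```bash
python3 -c "
from h import *
goto((.4412,.1361,.15),(.4412,.1361,.04))
cv2.imwrite('pics/s4.png',imaging.get_image('scene')[100:340,100:420,::-1])"
```

```text
at [0.4414 0.1363 0.1501] t 17.12 F [-0.5  1.  -0.5] w 0.598 turn [ 0.001 -0.001 -0.   ]
(0.4412, 0.1361, 0.15) -> [-0.03 -0.02  0.01]
(0.4412, 0.1361, 0.04) -> [-0.03 -0.03 11.01]
```

View pics/s4.png

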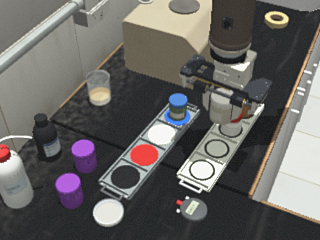

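The white jar is held upright above its bay, around crop (220,105). Next: lower, release and lift.

>>> jog_arm --moves '[{"fingers": 1, "xyz": [0, 0, 3], "angular": [0, 0, 0]}, {"fingers": 1, "xyz": [0, 0, 6], "angular": [0, 0, 0]}, {"fingers": 1, "xyz": [0, 0, 9], "angular": [0, 0, 0]}, {"fingers": 1, "xyz": [0, 0, 10.2], "angular": [0, 0, 0]}, {"fingers": 1, "xyz": [0, 0, 11], "angular": [0, 0, 0]}, {"fingers": 1, "xyz": [0, 0, 11], "angular": [0, 0, 0]}, {"fingers": 1, "xyz": [0, 0, 11], "angular": [0, 0, 0]}]'

```text
clock: 18.05
position: [0.441, 0.1363, 0.0404]
ee_rot: [2.323, 2.114, 0.002]
force: [0.2, -0.8, -1.6]
width: 0.601
```

>>> jog_arm --moves '[{"fingers": -1, "xyz": [0, 0, 0], "angular": [0, 0, 0]}, {"fingers": -1, "xyz": [0, 0, 0], "angular": [0, 0, 0]}, {"fingers": -1, "xyz": [0, 0, 0], "angular": [0, 0, 0]}, {"fingers": -1, "xyz": [0, 0, 0], "angular": [0, 0, 0]}, {"fingers": -1, "xyz": [0, 0, -2], "angular": [0, 0, 0]}, {"fingers": -1, "xyz": [0, 0, -5], "angular": [0, 0, 0]}, {"fingers": -1, "xyz": [0, 0, -8], "angular": [0, 0, 0]}, {"fingers": -1, "xyz": [0, 0, -11], "angular": [0, 0, 0]}, {"fingers": -1, "xyz": [0, 0, -11], "angular": [0, 0, 0]}, {"fingers": -1, "xyz": [0, 0, -11], "angular": [0, 0, 0]}]'

```text
clock: 19.3
position: [0.4403, 0.1358, 0.1492]
ee_rot: [2.324, 2.114, -0.001]
force: [0.2, -0.6, -0.1]
width: 1.0
```

```bash
python3 -c "
from h import *
goto((.5795,.0724,.15),(.5795,.0724,.038))"
```

```text
at [0.4403 0.1358 0.1492] t 19.3 F [ 0.2 -0.6 -0.1] w 1.0 turn [-0.  0. -0.]
(0.5795, 0.0724, 0.15) -> [-5.   14.46 -0.08]
(0.5795, 0.0724, 0.038) -> [-4.99 14.46 11.12]
```

>>> jog_arm --moves '[{"fingers": -1, "xyz": [-1.2, 3.6, 0], "angular": [0, 0, 0]}, {"fingers": -1, "xyz": [-2.5, 7.2, 0], "angular": [0, 0, 0]}, {"fingers": -1, "xyz": [-3.8, 10.8, 0], "angular": [0, 0, 0]}, {"fingers": -1, "xyz": [-5, 14.4, 0], "angular": [0, 0, 0]}, {"fingers": -1, "xyz": [-5, 14.4, 0], "angular": [0, 0, 0]}, {"fingers": -1, "xyz": [-5, 14.4, 0], "angular": [0, 0, 0]}, {"fingers": -1, "xyz": [-5, 14.4, 0], "angular": [0, 0, 0]}]'

```text
clock: 20.18
position: [0.578, 0.0735, 0.1493]
ee_rot: [-2.321, -2.116, 0.001]
force: [-0.4, 0.2, -0.4]
width: 0.999
```

>>> jog_arm --moves '[{"fingers": -1, "xyz": [0, 0, 3], "angular": [0, 0, 0]}, {"fingers": -1, "xyz": [0, 0, 6], "angular": [0, 0, 0]}, {"fingers": -1, "xyz": [0, 0, 9], "angular": [0, 0, 0]}, {"fingers": -1, "xyz": [0, 0, 11.1], "angular": [0, 0, 0]}, {"fingers": -1, "xyz": [0, 0, 11.1], "angular": [0, 0, 0]}, {"fingers": 1, "xyz": [0, 0, 11.1], "angular": [0, 0, 0]}, {"fingers": 1, "xyz": [0, 0, 11.1], "angular": [0, 0, 0]}, {"fingers": 1, "xyz": [0, 0, 11.1], "angular": [0, 0, 0]}, {"fingers": 1, "xyz": [0, 0, 11.1], "angular": [0, 0, 0]}, {"fingers": 1, "xyz": [0, 0, 11.1], "angular": [0, 0, 0]}, {"fingers": 1, "xyz": [0, 0, 11.1], "angular": [0, 0, 0]}]'

```text
clock: 21.55
position: [0.5794, 0.0728, 0.0389]
ee_rot: [2.323, 2.114, 0.001]
force: [-0.2, -0.2, 2.0]
width: 0.518
```

```bash
python3 -c "
from h import *
goto((.4485,.2157,.15),(.4485,.2157,.036))"
```

```text
at [0.5794 0.0728 0.0389] t 21.55 F [-0.2 -0.2  2. ] w 0.518 turn [ 0. -0. -0.]
(0.4485, 0.2157, 0.15) -> [ 12.99 -14.37 -11.12]
(0.4485, 0.2157, 0.036) -> [ 12.99 -14.38   0.28]
```

>>> jog_arm --moves '[{"fingers": 1, "xyz": [0, 0, -2], "angular": [0, 0, 0]}, {"fingers": 1, "xyz": [0, 0, -5], "angular": [0, 0, 0]}, {"fingers": 1, "xyz": [0, 0, -8], "angular": [0, 0, 0]}, {"fingers": 1, "xyz": [0.7, -0.8, -11.1], "angular": [0, 0, 0]}, {"fingers": 1, "xyz": [3.7, -4.1, -11.1], "angular": [0, 0, 0]}, {"fingers": 1, "xyz": [6.8, -7.5, -11.1], "angular": [0, 0, 0]}, {"fingers": 1, "xyz": [9.9, -11, -11.1], "angular": [0, 0, 0]}, {"fingers": 1, "xyz": [13, -14.4, -11.1], "angular": [0, 0, 0]}, {"fingers": 1, "xyz": [13, -14.4, -11.1], "angular": [0, 0, 0]}, {"fingers": 1, "xyz": [13, -14.4, -11.1], "angular": [0, 0, 0]}, {"fingers": 1, "xyz": [13, -14.4, -11.1], "angular": [0, 0, 0]}]'

```text
clock: 22.92
position: [0.4488, 0.2148, 0.15]
ee_rot: [2.325, 2.112, -0.0]
force: [-0.4, -0.0, -1.9]
width: 0.519
```

```bash
python3 -c "
from h import *
goto((.4485,.2157,.15),(.4485,.2157,.0369))"
```

```text
at [0.4488 0.2148 0.15  ] t 22.93 F [-0.4 -0.  -1.9] w 0.519 turn [ 0.     0.    -0.002]
(0.4485, 0.2157, 0.15) -> [ 0.09 -0.04 -0.  ]
(0.4485, 0.2157, 0.0369) -> [ 0.09 -0.04 11.31]
```

>>> jog_arm --moves '[{"fingers": 1, "xyz": [0, 0, 3], "angular": [0, 0, 0]}, {"fingers": 1, "xyz": [0, 0, 6], "angular": [0, 0, 0]}, {"fingers": 1, "xyz": [0, 0, 9], "angular": [0, 0, 0]}, {"fingers": 1, "xyz": [0, 0, 10.5], "angular": [0, 0, 0]}, {"fingers": 1, "xyz": [0, 0, 11.3], "angular": [0, 0, 0]}, {"fingers": 1, "xyz": [0, 0, 11.3], "angular": [0, 0, 0]}, {"fingers": 1, "xyz": [0, 0, 11.3], "angular": [0, 0, 0]}]'

```text
clock: 23.8
position: [0.4485, 0.216, 0.0375]
ee_rot: [2.323, 2.114, 0.002]
force: [0.2, -1.1, -2.6]
width: 0.52
```

>>> jog_arm --moves '[{"fingers": -1, "xyz": [0, 0, 0], "angular": [0, 0, 0]}, {"fingers": -1, "xyz": [0, 0, 0], "angular": [0, 0, 0]}, {"fingers": -1, "xyz": [0, 0, 0], "angular": [0, 0, 0]}, {"fingers": -1, "xyz": [0, 0, 0], "angular": [0, 0, 0]}, {"fingers": -1, "xyz": [0, 0, -2], "angular": [0, 0, 0]}, {"fingers": -1, "xyz": [0, 0, -5], "angular": [0, 0, 0]}, {"fingers": -1, "xyz": [0, 0, -9], "angular": [0, 0, 0]}, {"fingers": -1, "xyz": [0, 0, -13], "angular": [0, 0, 0]}, {"fingers": -1, "xyz": [0, 3, -16], "angular": [0, 0, 0]}, {"fingers": -1, "xyz": [0, 8, -17], "angular": [0, 0, 0]}, {"fingers": -1, "xyz": [0, 13, -17], "angular": [0, 0, 0]}, {"fingers": -1, "xyz": [0, 13, -17], "angular": [0, 0, 0]}]'

```text
clock: 25.3
position: [0.5807, 0.2017, 0.2059]
ee_rot: [2.328, 2.109, 0.0]
force: [-0.7, -0.1, 0.4]
width: 1.004
```

```bash
python3 -c "
from h import *
goto()
a=cv2.resize(imaging.get_image('scene')[150:330,120:400,::-1],None,fx=1.9,fy=1.9)
b=cv2.resize(imaging.get_image('top')[150:310,150:400,::-1],(532,260))
b=cv2.resize(b,(a.shape[1],250)); cv2.imwrite('pics/end.png',np.vstack([a[:342],b]))"
```

```text
at [0.5807 0.2017 0.2059] t 25.3 F [-0.7 -0.1  0.4] w 1.004 turn [ 0.001  0.    -0.004]
```

View pics/end.png

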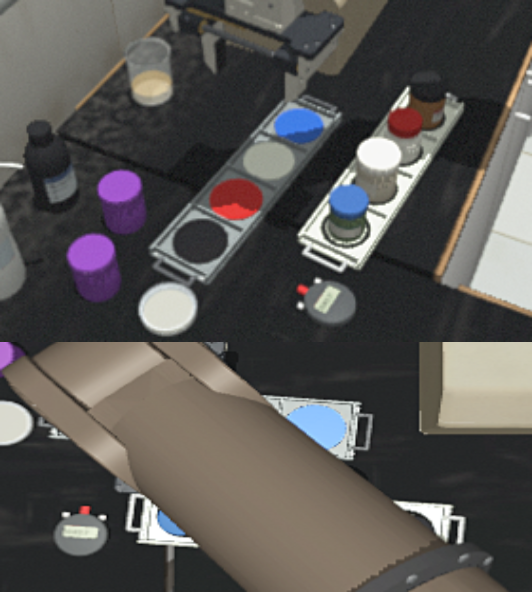

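From left to right, the white rack now holds blue, white, red and black, all upright in their bays, with blue at (347,215) and black at (428,100). The grey rack is empty and the gripper is clear.

```bash
python3 -c "
from cell import job
print(job.sign_off())"
```

```text
the job is handed in; nothing more can be done
None
```

All four jars are now in the white rack in reversed order: blue, white, red, black from left to right (they started black, red, white, blue). I handed the job in at about 25 s of the 115 s allowed.

- **Final picture:** the scene camera shows one jar upright in each bay, the grey rack empty with its four discs in place, and the gripper open and clear. The robot arm hid most of both racks from the top camera, so this rests on the scene view.
- **Placement:** each jar was released within about 1 mm of its measured bay centre.
- **Grip widths:** they came out 0.4 to 1.6 mm under the jar diameters given. The largest gap was the white jar, at about 55.4 mm against 57 mm, and it did not slip.
- **Forces:** wrist force read at most about 4.5 N at the end of each move; I did not see the values in between.

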